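Stamp a turned lid on the pedal press

ROBOT

A 6-joint arm with a two-finger parallel gripper is mounted at the origin on the work surface. World frame = base frame: x ahead of the robot, y to its left, z up, the work surface at z = 0. Lengths are in m, angles in rad, forces in N, time in s.
With the tool pointing down it reaches from about 0.375 to 0.9 m from the base axis. Payload 3.1 kg.
Tool frame: the origin (TCP) lies midway between the tips of the shut fingers; the grasp point (between the pads) lies 19 mm behind it (manip.pinch_z is the distance from the TCP to the grasp point, in m); z points along the fingers, y is the line along which they close (so a half turn about z gives the same grasp; the last joint's range is limited). The gripper opens to 85 mm and grips with 20 to 120 N. Pads are 22 mm wide; open, the fingers measure 114 mm over their backs; the gripper's body (76 mm by 85 mm) begins 54 mm behind the grasp point. The pads swing forward as they close: fully open they stand 13 mm farther back than shut.
Start: joints at [-1.347, 0.527, 1.433, -0, 1.181, -0.178], TCP at [0.244, -0.575, 0.231] pointing down, gripper open.
Joint ranges: [-3.08, 3.08], [-0.75, 2.2], [0.22, 2.44], [-1.43, 4.57], [0, 2.65], [-2.85, 2.85]. Speed limits (rad/s): [2.79, 2.79, 3.14, 3.14, 3.14, 3.14].

INTERFACE

Orientations are given as a unit quaternion [x, y, z, w].
In Python, from station import manip, viewer, ticket gives the robot as it stands.
- The arm moves only by the shell command python3 -m creep 'ROWS' [FORCE]. ROWS is JSON, a list of rows, each an object with "slide": the shift along the tool's x, y, z in cm, a list of three; "angular": the turn, a rotation vector about the tool's x, y, z in rad, a list of three; "claw": the opening, from -1 (shut) to 1 (fully open). A call has 1 to 10 rows; each row shifts and turns the commanded pose from where the row before left it, along the tool's axes as they then stand; what a row does not reach is not made up. A row lasts 1/12 s, in which the tool goes at most 41.7 mm and 7.16 degrees, less where a joint would pass 70% of its speed; a pose out of reach is approached as far as the arm can. A call with a gripper value outside its range is refused whole. The fingers move at their own pace and stop on an object; FORCE is the grip in N (left out, the last holds). Time passes only in rows, so rows that do not move let the fingers close. It gives the time, the measured TCP pose, the force, the opening and the grip force at its end, in the units of the state.
- manip.sense(): the state, without advancing time (a new reading comes with each control period).
- viewer.snapshot(name): name is "scene" or "top"; returns the picture (480x640x3 uint8, blue, green, red); there is no depth.
- viewer.calibration(name): a dict with "fov_y" (degrees; the focal length in pixels is half the picture's height over the tangent of half this angle, whatever the lens; pixels are square), "cx", "cy" (the principal point, pixels), "k1" (the pictures are not rectified: a ray, as slopes to the right and down, at radius r is drawn at 1 + k1 r^2 times it, then the intrinsics apply), "T" (4x4, takes a point from camera to world coordinates). Camera axes: x right, y up, looking along -z (the intrinsics and any distortion apply to the point x, -y, -z); pixel columns grow to the right and rows downward; lengths in m; the calibration is good to about 2 mm. A picture is of the moment at which its call begins. calibration takes no time and is no camera call.
- ticket.sign_off(): hands the job in; it is judged then, once.
The state is a dict: "t": time; "q": joint angles; "qd": joint speeds; "tau": joint torques, N m; "tcp_pos": TCP position; "tool_rot": TCP orientation; "force": force on the tool from outside, world axes, zero at the start; "ft_torque": the same for the moment, N m; "finger_gap": opening from 0.0 (shut) to 1.0 (fully open); "gripper_force": force on a finger pad.
Only numpy, scipy, OpenCV 4.12 (cv2) and the standard library are available. Lean on these libraries where they do the work, as an engineer would, in place of code of your own. Each camera call takes 0.05 s, during which the arm holds its last target. There are 200 camera calls.

TASK

Of the two wooden lids on the bench, take the one lying rim down and set it, still rim down, in the round pocket of the small marking press. Then push the press's pedal fully down to its stop so that the stamp presses on the lid, keep it there for a moment, and let the pedal come all the way back up, leaving the lid seated in its pocket. Work the stamp only by the pedal, keep clear of its arm, and leave the other lid and everything else on the bench where it is.

Things in the scene. Friction and masses are not known exactly. Their poses are not given: they have to be found in the camera images.
- lid: turned pale wooden lid lying rim down: a solid disc 56 mm in diameter, 16 mm thick, on top of a narrower hollow rim 44 mm in diameter, 8 mm high (24 mm in all), about 45 g. Origin: centre of its underside (the rim's lower edge); z points up out of the flat top. Grip it across the disc's edge, 8 to 24 mm above the origin
- nest (a point): centre of the floor of the round pocket in the press's square aluminium block (80 x 80 mm, top 26 mm above the bench). Pocket 51 mm in diameter, 6 mm deep, floor 20 mm above the bench; a seated lid's disc stays 2 mm clear of the block, its top 44 mm above the bench. Axes are the press's: x towards the stamp arm's hinge, y towards the pedal, z up
- pedal_hinge (a point): middle of the pedal's hinge, fixed on the press with the press's axes: 60 mm in x and 150 mm in y from the pocket centre, 30 mm above the bench. The hinge axis lies along y; the pedal reaches from here to -x
- pedal_pad (a point): where to press: middle of the upper face of the pedal, a ribbed dark steel plate 120 x 70 x 8 mm, 95 mm from its hinge and 25 mm from its free end. At rest the plate rises 0.40 rad towards the free end, this point 71 mm above the bench; fully down it is level, the point 34 mm above the bench and 6 mm farther to the press's -x. Axes tip with the pedal
- pedal (a joint): pedal angle, 0 rad at rest (up), 0.40 rad down at its stop. A spring returns it; pressing at the pad takes about 5 N at first and around 10 N near the stop; the stop is firm, so the force climbs steeply there and 16 N or more means it is on the stop
- press: grey marking press fixed to the bench; origin on the bench under the pocket centre, axes as for the nest. In these axes: base plate x -65 to 175, y -55 to 205 mm, 12 mm thick; linkage housing behind the pedal x 85 to 170, y 35 to 205 mm, 72 mm high
- stamp_arm: steel arm 140 mm long, geared to the pedal. Origin on its hinge axis, 140 mm in press x behind the pocket centre, 80 mm above the bench. At rest it stands up, leaning 10 degrees back, to 230 mm above the bench; as the pedal goes down it swings 100 degrees forward over the pocket. The robot must not touch it
- stamp: spring-mounted round rubber stamp, 28 mm in diameter, at the end of the stamp arm; origin on the arm's middle line, face 39 mm from it. At rest the face is over 90 mm behind the pocket centre and about 220 mm above the bench; with the pedal fully down it presses on the top of a seated lid
- spare_lid: the second wooden lid of the same size (56 mm diameter, 24 mm high) lying the other way up, rim upwards, so that its hollow ring shows; to be left alone. Origin: centre of its underside on the bench
- wax_tin: round metal tin, 70 mm diameter, 50 mm high; bystander, origin at the centre of its underside
- finial: slim dark turned wooden finial standing upright, 48 mm foot, 105 mm high; bystander, origin at the centre of its underside
- sanding_block: cork sanding block 45 x 90 x 30 mm; bystander, origin at the centre of its underside
- gouge: turning gouge lying on the bench, 270 mm long, 26 mm thick, to the right of the lids, roughly along x; bystander, origin under its ferrule
- bowl: small dark wooden bowl, 110 mm across, 50 mm high; bystander, origin at the centre of its underside
- oil_jar: amber jar, 64 mm diameter, 90 mm high; bystander, origin at the centre of its underside

How it is judged:
On the way, in this order (a step that is already met when the one before it is completed fails the run):
1. the lid sits rim down in the pocket, with the pedal still up (horizontal distance between lid and nest below 0.005 m and z of lid in the frame of nest below 0.003 m and angle between lid's own z axis and vertical below 0.08 rad and value of joint pedal below 0.06 rad), for 0.2 s.
2. the pedal is down at its stop and the stamp presses on the seated lid (value of joint pedal above 0.375 rad and contact force between stamp and lid above 0.2 N and horizontal distance between lid and nest below 0.005 m and z of lid in the frame of nest below 0.003 m and angle between lid's own z axis and vertical below 0.08 rad), for 0.2 s.
At the end, for the whole second after the job is handed in: The lid rests rim down in the pocket, its centre within 5 mm of the pocket's, its rim within 3 mm of the floor, tilted less than 0.08 rad; the pedal is back up (under 0.04 rad) after having been at its stop (over 0.375 of 0.40 rad) with the stamp on the lid for 0.2 s (horizontal distance between lid and nest below 0.005 m and z of lid in the frame of nest below 0.003 m and angle between lid's own z axis and vertical below 0.08 rad and value of joint pedal below 0.04 rad and linear speed of lid below 0.02 m/s); the robot touches nothing.
It fails at once if the robot pushes on the stamp or its arm (over 3 N) (contact force between any of the fingers, the arm and stamp_arm above 3 N).
It fails at once if the other lid is moved by more than 25 mm (distance of spare_lid from where it was at the start of the episode above 0.025 m).
It fails at once if another thing on the bench is moved by more than 25 mm (distance of any of wax_tin, finial, sanding_block, gouge, bowl, oil_jar from where it was at the start of the episode above 0.025 m).
It also fails if it takes over 48 s, if anything falls off the work surface, if the arm or the gripper's body presses on something with over 40 N, if the wrist force passes 120 N, or if a joint passes its speed limit or range.

## Working session

There is one attempt and no reset: what is moved stays moved. The work goes in short steps, Python scripts to look and compute and a shell command to move; the robot and the scene stay as the last step left them, time stands still between calls to the robot, and variables do not carry over. Pictures are saved under pics/ and viewed, at most 10 in all, crops included, and the job is handed in when it is done.

```bash
mkdir -p pics; ls; cat > h.py <<'E'
import numpy as np, cv2
from station import manip, viewer, ticket
def K(n):
    c=viewer.calibration(n); f=240/np.tan(np.radians(c['fov_y'])/2)
    return c,f,np.array(c['T'])
def ray(n,u,v):
    c,f,T=K(n)
    Km=np.array([[f,0,c['cx']],[0,f,c['cy']],[0,0,1.]])
    p=cv2.undistortPoints(np.array([[[u,v]]],float),Km,np.array([c['k1'],0,0,0.]))[0,0]
    d=T[:3,:3]@np.array([p[0],-p[1],-1]); return T[:3,3],d/np.linalg.norm(d)
def onz(n,u,v,z):
    o,d=ray(n,u,v); return o+d*(z-o[2])/d[2]
def proj(n,P):
    c,f,T=K(n); q=np.linalg.inv(T)@np.append(P,1); x,y=q[0]/-q[2],-q[1]/-q[2]
    s=1+c['k1']*(x*x+y*y); return np.array([c['cx']+f*x*s,c['cy']+f*y*s])
def two(u1,u2):
    o1,d1=ray('scene',*u1);o2,d2=ray('top',*u2)
    s=np.linalg.lstsq(np.c_[d1,-d2],o2-o1,rcond=None)[0]
    a,b=o1+s[0]*d1,o2+s[1]*d2; return (a+b)/2,np.linalg.norm(a-b)
E
python3 - <<'E'
from h import *
for n in('scene','top'):
    cv2.imwrite(f'pics/{n}0.png',viewer.snapshot(n)); print(n,viewer.calibration(n))
s=manip.sense(); print(s['t'],s['tcp_pos'],s['tool_rot'],s['force'],manip.pinch_z)
E
```

```text
pics
scene {'fov_y': 49.846730697867855, 'cx': 319.6032479394891, 'cy': 234.0369988160931, 'k1': 0.05023314766009373, 'T': array([[ 0.16646563, -0.82759657,  0.53607192,  1.15968487],
       [ 0.98601042,  0.14440985, -0.08324209, -0.10405249],
       [-0.0085232 ,  0.54242945,  0.84005812,  1.12191078],
       [ 0.        ,  0.        ,  0.        ,  1.        ]])}
top {'fov_y': 44.78447545341999, 'cx': 312.39214931332015, 'cy': 250.10516418098337, 'k1': -0.10808408863909467, 'T': array([[ 1.16876915e-02,  9.94207746e-01, -1.06837988e-01,
         3.63500344e-01],
       [-9.99930954e-01,  1.17509586e-02, -3.73505444e-05,
        -3.45048186e-02],
       [ 1.21831457e-03,  1.06831048e-01,  9.94276442e-01,
         1.53419928e+00],
       [ 0.00000000e+00,  0.00000000e+00,  0.00000000e+00,
         1.00000000e+00]])}
0.1 [ 0.24432192 -0.57455386  0.23042639] [ 9.79886697e-01  1.99552171e-01 -2.18449704e-05 -9.96150776e-04] [-0.89337242  1.06188608 -0.38545597] 0.0187
```

View pics/scene0.png

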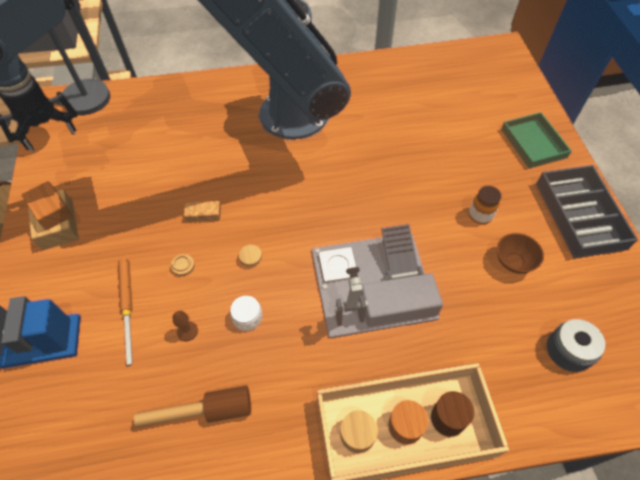

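View pics/top0.png

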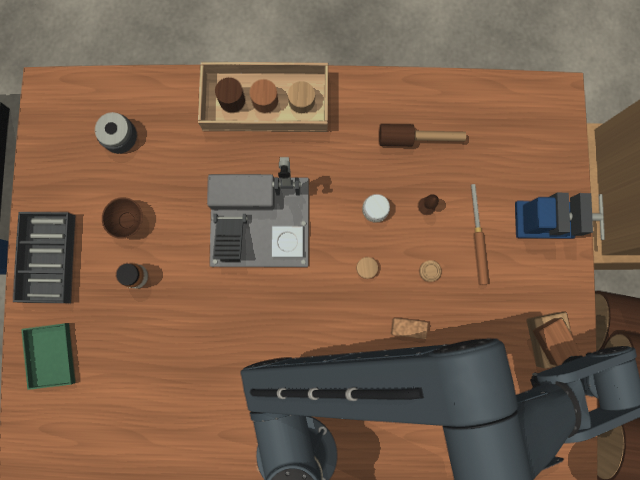

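The lid is the plain disc at scene (249,256) / top (368,268). The spare, with a visible ring, is at scene (181,265) / top (431,271). The white block is at scene (337,263) / top (287,241) and the pedal at scene (398,250) / top (230,240). Next I'll segment these for exact centres.

```bash
python3 - <<'E'
from h import *
im={n:cv2.imread(f'pics/{n}0.png') for n in('scene','top')}
for n,(u,v) in {'scene':(249,256),'top':(368,268)}.items():
    hs=cv2.cvtColor(im[n],cv2.COLOR_BGR2HSV); print(n,'lid',hs[v,u],'table',hs[v+25,u-0],hs[v-25,u])
for n,(u,v) in {'scene':(325,272),'top':(278,250)}.items():
    print(n,'block',im[n][v,u])
a=cv2.resize(im['scene'][220:340,220:440],None,fx=3.5,fy=3.5,interpolation=cv2.INTER_CUBIC)
b=cv2.resize(im['top'][150:290,200:390],None,fx=4,fy=4,interpolation=cv2.INTER_CUBIC)
cv2.imwrite('pics/a.png',a);cv2.imwrite('pics/b.png',b)
E
```

```text
scene lid [ 18 136 234] table [ 13 173 227] [ 13 180 211]
top lid [ 16 110 170] table [ 12 138 142] [ 12 139 161]
scene block [232 238 242]
top block [205 205 197]
```

View pics/a.png

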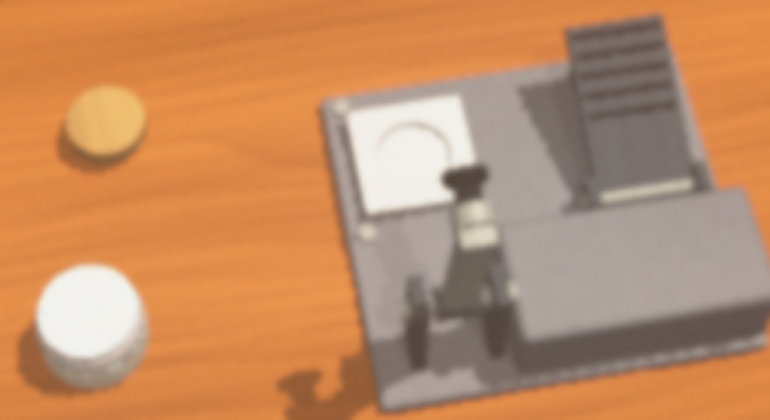

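View pics/b.png

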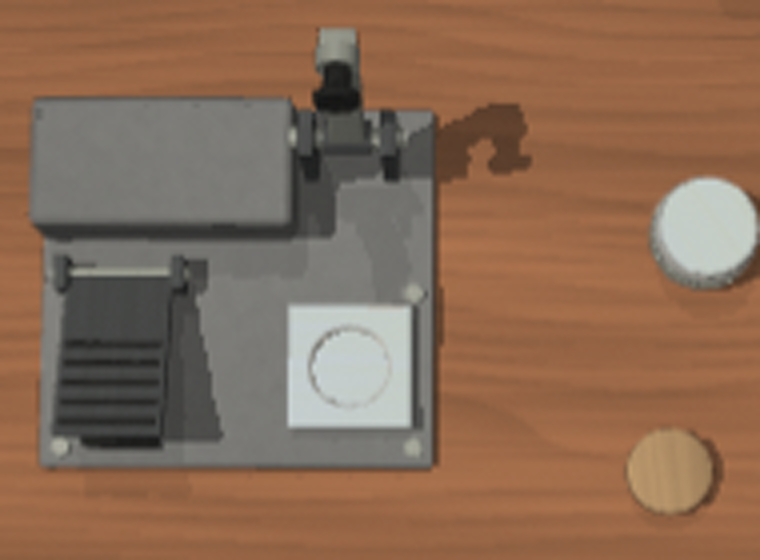

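Both crops show the press axes roughly along world x (away) and y (left). The pocket is at scene ≈(337.8,264) / top ≈(287,242), and the pedal pad is at the ribs, top ≈(227,247).

```bash
cat > m.py <<'E'
from h import *
im={n:cv2.imread(f'pics/{n}0.png') for n in('scene','top')}
def comp(m,u,v):
    m=cv2.morphologyEx(m,cv2.MORPH_CLOSE,np.ones((3,3)))
    _,l,st,c=cv2.connectedComponentsWithStats(m); k=l[v,u]
    return (l==k).astype(np.uint8),c[k],st[k]
R={}
for n,seed in {'scene':(249,256),'top':(368,268)}.items():
    h=cv2.cvtColor(im[n],cv2.COLOR_BGR2HSV)
    m=((h[...,1]<(155 if n=='scene' else 125))&(h[...,2]>(190 if n=='scene' else 135))).astype(np.uint8)
    cm,c,st=comp(m,*seed); k=cv2.findContours(cm,0,1)[0][0]; e=cv2.fitEllipse(k); print(n,'lid',c,st,e); R[n,'lid']=e[0]
for n,seed in {'scene':(325,272),'top':(278,250)}.items():
    m=(im[n].min(2)>(195 if n=='scene' else 175)).astype(np.uint8)
    cm,c,st=comp(m,*seed); k=max(cv2.findContours(cm,0,1)[0],key=cv2.contourArea)
    h=cv2.convexHull(k); q=cv2.approxPolyDP(h,4,True)[:,0]; print(n,'block',c,st,q.tolist())
    r=cv2.minAreaRect(k);print(r); R[n,'b']=r[0]; R[n,'q']=q
p,e=two(R['scene','lid'],R['top','lid']);print('lid top',p,e, onz('top',*R['top','lid'],.024),onz('scene',*R['scene','lid'],.024))
print('block rect ctr top@26mm',onz('top',*R['top','b'],.026),'corners',[onz('top',*q,.026)[:2].round(4).tolist() for q in R['top','q']])
print('scene corners',[onz('scene',*q,.026)[:2].round(4).tolist() for q in R['scene','q']])
print('pocket two',two((337.8,264),R['top','b']))
# base plate grey region (low saturation)
for n,seed in {'top':(278,275-14),'scene':(0,0)}.items():
    if n=='scene':continue
    h=cv2.cvtColor(im[n],cv2.COLOR_BGR2HSV); m=(h[...,1]<60).astype(np.uint8)
    cm,c,st=comp(m,250,250);r=cv2.minAreaRect(max(cv2.findContours(cm,0,1)[0],key=cv2.contourArea));print(st,r,cv2.boxPoints(r).tolist())
for a,b in(((40,467),(434,467)),((434,467),(434,112))):  # plate edges in crop b
    P,Q=[onz('top',200+(x+.5)/4-.5,150+(y+.5)/4-.5,.012) for x,y in(a,b)];d=Q-P;print('edge',P.round(4),Q.round(4),np.arctan2(d[1],d[0]),np.linalg.norm(d))
s=manip.sense();from scipy.spatial.transform import Rotation as Ro
print(Ro.from_quat(s['tool_rot']).as_matrix().round(3))
E
python3 m.py
```

```text
scene lid [249.91884058 253.89275362] [239 245  23  19 345] ((249.9137725830078, 253.89224243164062), (18.299182891845703, 22.057628631591797), 82.56105041503906)
top lid [366.67217631 267.28374656] [356 257  22  22 363] ((366.6654357910156, 267.2871398925781), (20.642175674438477, 20.67734718322754), 117.38218688964844)
scene block [336.37749121 262.62837046] [320 248  35  32 853] [[350, 248], [354, 265], [348, 276], [325, 279], [320, 252]]
((337.70135498046875, 263.44189453125), (29.165002822875977, 32.9600944519043), 81.02737426757812)
top block [286.5 241. ] [272 227  30  29 870] [[301, 227], [301, 255], [272, 255], [272, 227]]
((286.5, 241.0), (28.0, 29.0), 90.0)
lid top [ 0.48301725 -0.17588682  0.01757657] 0.0018183965062437252 [ 0.48247891 -0.17619651  0.024     ] [ 0.48704147 -0.17456435  0.024     ]
block rect ctr top@26mm [0.54865227 0.03337695 0.026     ] corners [[0.586, -0.0039], [0.5124, -0.005], [0.5115, 0.0705], [0.5851, 0.072]]
scene corners [[0.514, 0.072], [0.563, 0.072], [0.5901, 0.0517], [0.5887, -0.004], [0.5126, -0.0033]]
pocket two (array([0.54957825, 0.0341492 , 0.0189244 ]), np.float64(0.0009131769198464984))
[ 207  157  102  110 9257] ((257.5, 211.5), (109.0, 101.0), 90.0) [[207.0, 157.0], [308.0, 157.0], [308.0, 266.0], [207.0, 266.0]]
edge [0.4809 0.2352 0.012 ] [ 0.4841 -0.0238  0.012 ] -1.558451589249266 0.25898214684382004
edge [ 0.4841 -0.0238  0.012 ] [ 0.7214 -0.0208  0.012 ] 0.012547113729876757 0.23739903343513663
[[ 0.92   0.391 -0.   ]
 [ 0.391 -0.92   0.002]
 [ 0.    -0.002 -1.   ]]
```

```bash
python3 -m creep '[{"slide":[0,0,0],"angular":[0,0,0.097],"claw":1},{"slide":[0,0,0],"angular":[0,0,0.097],"claw":1},{"slide":[0,0,0],"angular":[0,0,0.097],"claw":1},{"slide":[0,0,0],"angular":[0,0,0.097],"claw":1},{"slide":[1.5,-3,0],"angular":[0,0,0],"claw":1},{"slide":[1.8,-3,0],"angular":[0,0,0],"claw":1},{"slide":[1.8,-3,0],"angular":[0,0,0],"claw":1},{"slide":[1.8,-3,0],"angular":[0,0,0],"claw":1},{"slide":[1.8,-3,0],"angular":[0,0,0],"claw":1},{"slide":[1.8,-3,0],"angular":[0,0,0],"claw":1}]' 40
cat > st.py <<'E'
import sys; from h import *
from scipy.spatial.transform import Rotation as Ro
s=manip.sense();R=Ro.from_quat(s['tool_rot']).as_matrix()
print('t',s['t'],'p',np.round(s['tcp_pos'],4),'F',np.round(s['force'],1),'gap',round(s['finger_gap'],3),'grip',s['gripper_force'],'yaw',np.arctan2(R[1,0],R[0,0]).round(4),'tilt',R[:2,2].round(4))
if len(sys.argv)>3:
    d=np.array([float(v) for v in sys.argv[1:4]])-s['tcp_pos'];print('tool shift cm',(100*R.T@d).round(2))
E
python3 st.py .484 -.1755 .1
```

```text
t: 0.93
tcp_pos: [0.3473, -0.392, 0.2309]
tool_rot: [1.0, 0.007, -0.0, -0.0]
force: [0.5, -0.0, -0.6]
finger_gap: 0.997
gripper_force: 0.0
t 0.9333 p [ 0.3473 -0.392   0.2309] F [ 0.5 -0.  -0.6] gap 0.997 grip 0.0 yaw 0.0132 tilt [-0.0004  0.0009]
tool shift cm [ 13.96 -21.45  13.11]
```

```bash
python3 -m creep '[{"slide":[1.8,-2.7,1],"angular":[0,0,0],"claw":1},{"slide":[1.8,-2.7,1.5],"angular":[0,0,0],"claw":1},{"slide":[1.8,-2.7,1.5],"angular":[0,0,0],"claw":1},{"slide":[1.8,-2.7,1.5],"angular":[0,0,0],"claw":1},{"slide":[1.8,-2.7,1.5],"angular":[0,0,0],"claw":1},{"slide":[1.8,-2.7,1.5],"angular":[0,0,0],"claw":1},{"slide":[1.6,-2.6,1.5],"angular":[0,0,0],"claw":1},{"slide":[1.5,-2.6,1.5],"angular":[0,0,0],"claw":1},{"slide":[0,0,1.5],"angular":[0,0,0],"claw":1},{"slide":[0,0,0],"angular":[0,0,0],"claw":1}]' >/dev/null
python3 st.py .484 -.1755 .004
python3 - <<'E'
from h import *
a=viewer.snapshot('scene');b=viewer.snapshot('top')
cv2.imwrite('pics/s1.png',a);cv2.imwrite('pics/t1.png',b)
A=cv2.resize(a[180:310,180:320],None,fx=3,fy=4)[:, :]
A=cv2.resize(a[190:310,190:310],(390,390),interpolation=2);B=cv2.resize(b[210:330,310:430],(390,390),interpolation=2)
cv2.imwrite('pics/c1.png',np.hstack([A,B]))
E
```

```text
t 1.7667 p [ 0.4818 -0.1751  0.0987] F [0.3 0.3 0.1] gap 1.002 grip 0.0 yaw 0.0173 tilt [-0.0052  0.0033]
tool shift cm [0.27 0.08 9.47]
```

View pics/c1.png

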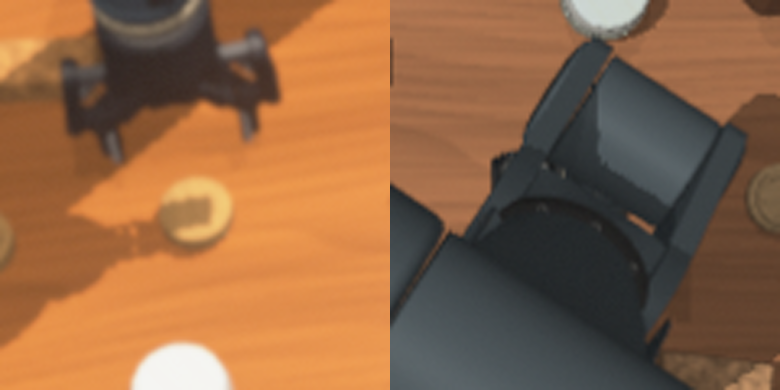

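The arm hides the lid from the top camera. The scene view shows the lid between the open fingers, at crop (195,210). Descending now.

```bash
python3 -m creep '[{"slide":[0.1,0.0,2],"angular":[0,0,0],"claw":1},{"slide":[0.1,0.0,2],"angular":[0,0,0],"claw":1},{"slide":[0,0,2],"angular":[0,0,0],"claw":1},{"slide":[0,0,1.5],"angular":[0,0,0],"claw":1},{"slide":[0,0,0.8],"angular":[0,0,0],"claw":1},{"slide":[0,0,0],"angular":[0,0,0],"claw":1},{"slide":[0,0,0],"angular":[0,0,0],"claw":1}]' >/dev/null
python3 st.py .484 -.1755 .004
```

```text
t 2.45 p [ 0.4851 -0.1788  0.0188] F [ 0.4 -0.1  0.9] gap 0.995 grip 0.0 yaw 0.0126 tilt [ 0.0006 -0.0004]
tool shift cm [-0.11 -0.33  1.48]
```

```bash
python3 -m creep '[{"slide":[-0.1,-0.3,0.8],"angular":[0,0,0],"claw":1},{"slide":[0,0,0.7],"angular":[0,0,0],"claw":1},{"slide":[0,0,0],"angular":[0,0,0],"claw":1},{"slide":[0,0,0],"angular":[0,0,0],"claw":1}]' >/dev/null; python3 st.py .484 -.1755 .004
python3 -m creep '[{"slide":[0,0,0],"angular":[0,0,0],"claw":-1},{"slide":[0,0,0],"angular":[0,0,0],"claw":-1},{"slide":[0,0,0],"angular":[0,0,0],"claw":-1},{"slide":[0,0,0],"angular":[0,0,0],"claw":-1},{"slide":[0,0,0],"angular":[0,0,0],"claw":-1},{"slide":[0,0,0],"angular":[0,0,0],"claw":-1},{"slide":[0,0,0],"angular":[0,0,0],"claw":-1},{"slide":[0,0,0],"angular":[0,0,0],"claw":-1}]' 40 >/dev/null; python3 st.py
```

```text
t 2.7833 p [ 0.4838 -0.1746  0.0032] F [ 0.4 -0.  -0.3] gap 1.0 grip 0.0 yaw 0.014 tilt [-0.0004  0.0003]
tool shift cm [ 0.02  0.09 -0.08]
t 3.45 p [ 0.4843 -0.1751  0.0039] F [-1.4  0.6  5.1] gap 0.638 grip 41.77451133728027 yaw 0.014 tilt [ 0.0009 -0.0006]
```

```bash
python3 -m creep '[{"slide":[0,0,-1.5],"angular":[0,0,0],"claw":-1},{"slide":[0,0,-2],"angular":[0,0,0],"claw":-1},{"slide":[0,0,-2.5],"angular":[0,0,0],"claw":-1},{"slide":[0,0,-2],"angular":[0,0,0],"claw":-1},{"slide":[0.8,-2,0],"angular":[0,0,0],"claw":-1},{"slide":[0.8,-2.5,0],"angular":[0,0,0],"claw":-1},{"slide":[0.8,-2.5,0],"angular":[0,0,0],"claw":-1},{"slide":[0.8,-2.5,0],"angular":[0,0,0],"claw":-1},{"slide":[0.8,-2.5,0],"angular":[0,0,0],"claw":-1},{"slide":[0.8,-2.5,0],"angular":[0,0,0],"claw":-1}]' >/dev/null
python3 -m creep '[{"slide":[0.8,-2.5,0],"angular":[0,0,0],"claw":-1},{"slide":[0.8,-2,0],"angular":[0,0,0],"claw":-1},{"slide":[0.4,-1.7,0],"angular":[0,0,0],"claw":-1},{"slide":[0,0,0],"angular":[0,0,0],"claw":-1},{"slide":[0,0,0],"angular":[0,0,0],"claw":-1},{"slide":[0,0,0],"angular":[0,0,0],"claw":-1},{"slide":[0,0,0],"angular":[0,0,0],"claw":-1}]' >/dev/null
python3 st.py .5495 .0335 .044
python3 - <<'E'
from h import *
a=viewer.snapshot('scene');b=viewer.snapshot('top')
cv2.imwrite('pics/s2.png',a);cv2.imwrite('pics/t2.png',b)
A=cv2.resize(a[200:300,280:400],(480,400),interpolation=2);B=cv2.resize(b[190:290,240:320],(320,400),interpolation=2)
cv2.imwrite('pics/c2.png',np.hstack([A,B]))
E
```

```text
t 4.8667 p [0.5487 0.0322 0.0832] F [-0.1 -0.5 -0.6] gap 0.639 grip 42.496397495269775 yaw 0.0127 tilt [-0.0006 -0.0001]
tool shift cm [ 0.08 -0.13  3.92]
```

View pics/c2.png

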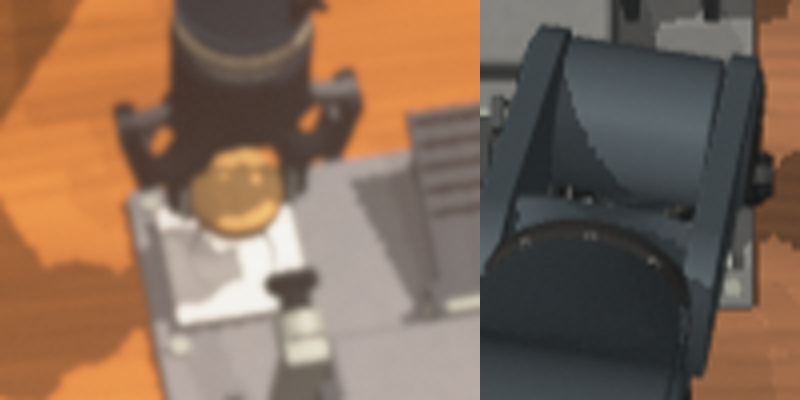

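```bash
python3 - <<'E'
from h import *
a=cv2.imread('pics/s2.png');h=cv2.cvtColor(a,cv2.COLOR_BGR2HSV)
sub=h[225:265,322:358]
m=np.zeros(h.shape[:2],np.uint8);m[225:265,322:358]=((sub[...,0]>12)&(sub[...,0]<24)&(sub[...,1]>110)&(sub[...,2]>120))
m=cv2.morphologyEx(m,cv2.MORPH_CLOSE,np.ones((5,5)))
k=max(cv2.findContours(m,0,1)[0],key=cv2.contourArea);e=cv2.fitEllipse(cv2.convexHull(k));print(e,cv2.boundingRect(k))
for z in(.095,.103):print(z,onz('scene',*e[0],z))
for dz,nm in((.0992,'top edge'),(.0832,'disc low edge')):
  P=[proj('scene',[.5487+.028*np.cos(t),.0322+.028*np.sin(t),dz]) for t in np.linspace(0,6.28,60)];P=np.array(P);print(nm,P.min(0),P.max(0))
E
```

```text
((339.1888427734375, 247.06155395507812), (20.991985321044922, 23.583297729492188), 49.39008331298828) (328, 236, 23, 23)
0.095 [0.54779862 0.03661186 0.095     ]
0.103 [0.55256543 0.03551603 0.103     ]
top edge [325.36902778 236.54973688] [349.51920059 257.14960666]
disc low edge [325.36331214 240.17673884] [349.24581373 260.6383598 ]
```

```bash
python3 -m creep '[{"slide":[0,-0.05,1],"angular":[0,0,0],"claw":-1},{"slide":[0,0,1.5],"angular":[0,0,0],"claw":-1},{"slide":[0,0,1.2],"angular":[0,0,0],"claw":-1},{"slide":[0,0,0.9],"angular":[0,0,0],"claw":-1},{"slide":[0,0,0.3],"angular":[0,0,0],"claw":-1},{"slide":[0,0,0],"angular":[0,0,0],"claw":-1},{"slide":[0,0,0],"angular":[0,0,0],"claw":-1},{"slide":[0,0,0],"angular":[0,0,0],"claw":-1}]' >/dev/null
python3 st.py .5487 .0328 .024
python3 - <<'E'
from h import *
a=viewer.snapshot('scene')
cv2.imwrite('pics/s3.png',a)
cv2.imwrite('pics/c3.png',cv2.resize(a[220:300,300:380],(560,560),interpolation=2))
E
```

```text
t 5.6333 p [0.5495 0.0334 0.0347] F [ 0.3 -0.4 -0.6] gap 0.64 grip 42.49659061431885 yaw 0.0137 tilt [ 0.0011 -0.0001]
tool shift cm [-0.09  0.06  1.07]
```

View pics/c3.png

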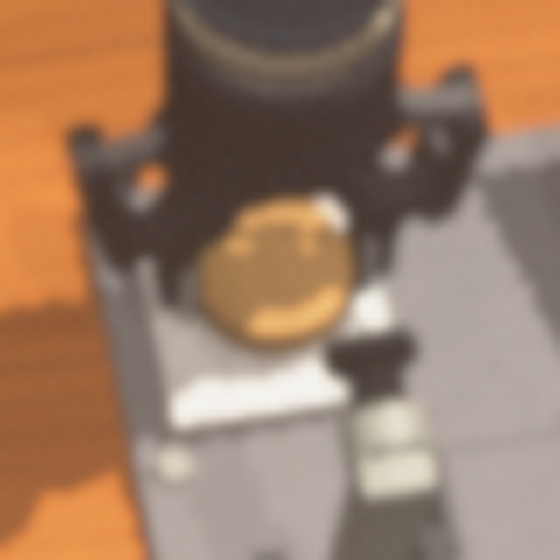

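```bash
python3 - <<'E'
from h import *
for dz in(.0547,.0387):
  P=np.array([proj('scene',[.5495+.028*np.cos(t),.0334+.028*np.sin(t),dz]) for t in np.linspace(0,6.28,90)]);print(dz,P.min(0),P.max(0))
for x,y in((-.04,-.04),(-.04,.04),(.04,-.04),(.04,.04)):
  print((x,y),proj('scene',[.5495+x,.0335+y,.026]))
g=cv2.imread('pics/s3.png');h=cv2.cvtColor(g,cv2.COLOR_BGR2HSV)
print('row257',h[257,322:356].tolist());print('col338',h[242:276,338].tolist())
E
```

```text
0.0547 [325.90003399 246.64925154] [349.32774248 266.88546847]
0.0387 [325.88886134 250.06285517] [349.06476084 270.16446268]
(-0.04, -0.04) [318.50939993 251.13255493]
(-0.04, 0.04) [350.2520741  246.39825811]
(0.04, -0.04) [324.04521508 279.4449905 ]
(0.04, 0.04) [356.8679003  274.39873563]
row257 [[9, 52, 93], [10, 73, 77], [9, 74, 72], [9, 80, 73], [11, 72, 78], [10, 81, 91], [14, 107, 114], [15, 126, 138], [16, 130, 153], [15, 132, 158], [16, 133, 163], [16, 133, 167], [16, 134, 170], [16, 134, 170], [16, 133, 167], [16, 133, 167], [16, 131, 166], [16, 133, 169], [16, 131, 169], [15, 131, 170], [15, 133, 171], [15, 130, 174], [15, 131, 175], [16, 132, 172], [15, 131, 171], [15, 130, 171], [15, 131, 170], [15, 129, 154], [14, 113, 122], [12, 74, 100], [12, 42, 103], [12, 38, 101], [11, 43, 94], [9, 31, 106]]
col338 [[9, 78, 69], [7, 76, 70], [10, 79, 68], [10, 79, 71], [9, 72, 71], [11, 94, 79], [15, 121, 116], [15, 134, 173], [16, 138, 209], [16, 137, 205], [15, 134, 181], [16, 132, 168], [16, 133, 169], [16, 134, 168], [15, 131, 168], [16, 131, 166], [15, 132, 166], [15, 131, 167], [16, 131, 165], [15, 132, 166], [15, 131, 169], [15, 133, 184], [16, 135, 214], [18, 133, 230], [18, 133, 232], [16, 137, 214], [16, 130, 167], [15, 105, 138], [13, 68, 143], [13, 44, 163], [14, 33, 184], [15, 29, 213], [17, 15, 234], [18, 10, 243]]
```

```bash
python3 - <<'E'
from h import *
im=cv2.imread('pics/scene0.png').astype(float)[...,0]   # blue: block bright
def cross(p,q):  # subpixel half-level crossing along segment p->q
    t=np.linspace(0,1,200);p,q=np.array(p,float),np.array(q,float)
    X=p+t[:,None]*(q-p);v=cv2.remap(im,X[:,0].astype('f4')[None],X[:,1].astype('f4')[None],1)[0]
    lvl=(np.median(v[:25])+np.median(v[-25:]))/2;i=np.argmax(np.diff(np.sign(v-lvl))!=0);return X[i]
O=np.array([.5495,.0335,.026]);y=np.array([-.0125,1,0]);x=np.array([1,.0125,0])
for nm,d,o in(('-y',-y,x),('+y',y,x),('-x',-x,y),('+x',x,y)):
  r=[]
  for s in np.linspace(-.03,.03,9):
    if nm=='+y' and s>.0 or nm=='+x' and s>.01:continue
    c=cross(proj('scene',O+o*s+d*.032),proj('scene',O+o*s+d*.046)); r.append((onz('scene',*c,.026)-O)@d)
  print(nm,np.round(r,4))
# pocket circle by bright/dark edge & top view edges
im=cv2.imread('pics/top0.png').astype(float)[...,0]
for nm,d,o in(('-y',-y,x),('+y',y,x),('-x',-x,y),('+x',x,y)):
  r=[]
  for s in np.linspace(-.03,.03,9):
    c=cross(proj('top',O+o*s+d*.032),proj('top',O+o*s+d*.048)); r.append((onz('top',*c,.026)-O)@d)
  print('top',nm,np.round(r,4))
im=cv2.imread('pics/s3.png').astype(float)[...,2]
L=np.array([.5495,.0334,.0547])
for nm,d in(('-y',-y),('+y',y)):
  r=[]
  for s in np.linspace(-.008,.008,7):
    c=cross(proj('scene',L+x*s+d*.02),proj('scene',L+x*s+d*.031)); r.append((onz('scene',*c,.0547)-L)@d)
  print('lid',nm,np.round(r,4))
E
```

```text
-y [0.04   0.0402 0.0403 0.0402 0.0402 0.0402 0.0402 0.0404 0.0405]
+y [0.0412 0.041  0.0411 0.0411 0.0411]
-x [0.039  0.0393 0.0391 0.039  0.0388 0.0391 0.0389 0.0392 0.039 ]
+x [0.0419 0.0422 0.0421 0.0424 0.0422 0.0425]
top -y [0.0412 0.0408 0.0409 0.0408 0.0408 0.0408 0.0408 0.0408 0.0408]
top +y [0.039  0.0391 0.0392 0.0392 0.0392 0.0388 0.0388 0.0389 0.0388]
top -x [0.0409 0.0408 0.0409 0.0409 0.0409 0.0409 0.0407 0.0407 0.0407]
top +x [0.038  0.0385 0.0384 0.0391 0.0393 0.0392 0.0392 0.0393 0.0392]
lid -y [0.0227 0.0233 0.0239 0.0244 0.0246 0.0245 0.0243]
lid +y [0.029  0.0285 0.0279 0.0279 0.0278 0.0276 0.0274]
```

Lid and pocket agree to about 1 mm and the pocket allows 3.5 mm, so I'm lowering the lid.

```bash
python3 -m creep '[{"slide":[0,0,0.3],"angular":[0,0,0],"claw":-1},{"slide":[0,0,0.3],"angular":[0,0,0],"claw":-1},{"slide":[0,0,0],"angular":[0,0,0],"claw":-1},{"slide":[0,0,0],"angular":[0,0,0],"claw":-1}]' >/dev/null; python3 st.py .5495 .0334 .024
python3 -m creep '[{"slide":[0,0,0.25],"angular":[0,0,0],"claw":-1},{"slide":[0,0,0.15],"angular":[0,0,0],"claw":-1},{"slide":[0,0,0],"angular":[0,0,0],"claw":-1},{"slide":[0,0,0],"angular":[0,0,0],"claw":-1}]' >/dev/null; python3 st.py .5495 .0334 .024
```

```text
t 6.0167 p [0.549  0.0336 0.0282] F [-0.   0.2 -0.6] gap 0.638 grip 42.497334480285645 yaw 0.0139 tilt [-0.0002  0.    ]
tool shift cm [0.05 0.02 0.42]
t 6.35 p [0.549  0.0336 0.0242] F [-0.1  0.6  0.3] gap 0.639 grip 42.68222272396088 yaw 0.0138 tilt [-0.0002  0.    ]
tool shift cm [0.05 0.02 0.02]
```

```bash
python3 -m creep '[{"slide":[0,0,0.1],"angular":[0,0,0],"claw":-1},{"slide":[0,0,0],"angular":[0,0,0],"claw":-1},{"slide":[0,0,0],"angular":[0,0,0],"claw":-1}]' >/dev/null; python3 st.py
```

```text
t 6.6 p [0.5491 0.0336 0.024 ] F [-1.6 -0.3  6.2] gap 0.639 grip 43.1673663854599 yaw 0.0139 tilt [ 0.0003 -0.0001]
```

```bash
python3 -m creep '[{"slide":[0,0,0],"angular":[0,0,0],"claw":0.5},{"slide":[0,0,0],"angular":[0,0,0],"claw":0.6},{"slide":[0,0,0],"angular":[0,0,0],"claw":0.8},{"slide":[0,0,0],"angular":[0,0,0],"claw":0.8},{"slide":[0,0,0],"angular":[0,0,0],"claw":0.8},{"slide":[0,0,-1],"angular":[0,0,0],"claw":0.8},{"slide":[0,0,-2],"angular":[0,0,0],"claw":0.8},{"slide":[-1,0,-3],"angular":[0,0,0],"claw":0.8},{"slide":[-2,0,-3],"angular":[0,0,0],"claw":0.8},{"slide":[-3,0,-3],"angular":[0,0,0],"claw":0.8}]' >/dev/null; python3 st.py
python3 -m creep '[{"slide":[-3,-1,0],"angular":[0,0,0],"claw":-1},{"slide":[-3,-2,0],"angular":[0,0,0],"claw":-1},{"slide":[0,-3,0],"angular":[0,0,0],"claw":-1},{"slide":[0,-3,0],"angular":[0,0,0],"claw":-1},{"slide":[0,0,0],"angular":[0,0,0],"claw":-1},{"slide":[0,0,0],"angular":[0,0,0],"claw":-1},{"slide":[0,0,0],"angular":[0,0,0],"claw":-1}]' 20 >/dev/null; python3 st.py
python3 - <<'E'
from h import *
a=viewer.snapshot('scene');b=viewer.snapshot('top')
cv2.imwrite('pics/s4.png',a);cv2.imwrite('pics/t4.png',b)
A=cv2.resize(a[200:300,290:440],(480,320),interpolation=2);B=cv2.resize(b[190:290,210:310],(320,320),interpolation=2)
cv2.imwrite('pics/c4.png',np.hstack([A,B]))
# pedal pad prediction in camera: nest + axes
O=np.array([.5495,.0335,0]);c,s=np.cos(.0127),np.sin(.0127);P=lambda x,y,z:O+[c*x-s*y,s*x+c*y,z]
for th in(.4,0):
  for r in(95,120):
    p=P(.06-r*.001*np.cos(th)-.004*np.sin(th),.15,.03+r*.001*np.sin(th)+.004*np.cos(th));print(th,r,p,proj('scene',p),proj('top',p))
E
```

```text
t 7.4333 p [0.4917 0.0323 0.1446] F [0.5 0.6 1.3] gap 0.901 grip 0.0 yaw 0.0138 tilt [ 0.0043 -0.0006]
t 8.0167 p [0.4287 0.1218 0.1432] F [0.6 0.7 0.4] gap 0.004 grip 0.0 yaw 0.0147 tilt [ 0.0009 -0.0003]
0.4 95 [0.51853893 0.18311887 0.07067899] [396.24356732 233.26744009] [226.4772032 249.9675766]
0.4 120 [0.49551426 0.18282644 0.08041445] [394.25581135 223.26019077] [225.78202344 258.66736237]
0 95 [0.51259787 0.18304342 0.034     ] [393.90909425 239.32049968] [228.4955798  253.75896143]
0 120 [0.48759989 0.18272592 0.034     ] [391.35608922 231.04436869] [228.36146644 263.36454282]
```

View pics/c4.png

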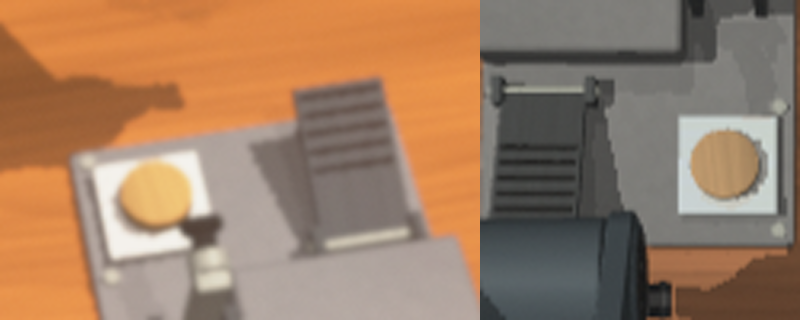

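The lid is seated in the pocket, and the pedal matches the prediction: its free edge is at scene ≈(395,225). Moving over the pad.

```bash
python3 -m creep '[{"slide":[2,-1.5,0],"angular":[0,0,0],"claw":-1},{"slide":[2.5,-1.5,0],"angular":[0,0,0],"claw":-1},{"slide":[2.5,-1.5,0],"angular":[0,0,0],"claw":-1},{"slide":[2,-1.5,1],"angular":[0,0,0],"claw":-1},{"slide":[0,0,2],"angular":[0,0,0],"claw":-1},{"slide":[0,0,1],"angular":[0,0,0],"claw":-1},{"slide":[0,0,0],"angular":[0,0,0],"claw":-1},{"slide":[0,0,0],"angular":[0,0,0],"claw":-1}]' >/dev/null; python3 st.py .5185 .183 .0707
```

```text
t 8.7833 p [0.5161 0.182  0.1019] F [1.  0.2 0.8] gap -0.006 grip 0.0 yaw 0.0124 tilt [-0.0038 -0.0006]
tool shift cm [ 0.25 -0.1   3.12]
```

```bash
python3 -m creep '[{"slide":[0.1,-0.1,1.2],"angular":[0,0,0],"claw":-1},{"slide":[0,0,1],"angular":[0,0,0],"claw":-1},{"slide":[0,0,0.5],"angular":[0,0,0],"claw":-1},{"slide":[0,0,0.4],"angular":[0,0,0],"claw":-1},{"slide":[0,0,0.4],"angular":[0,0,0],"claw":-1},{"slide":[0,0,0],"angular":[0,0,0],"claw":-1}]' >/dev/null; python3 st.py .5185 .183 .0707
python3 -m creep '[{"slide":[-0.1,0,0.5],"angular":[0,0,0],"claw":-1},{"slide":[-0.1,0,0.5],"angular":[0,0,0],"claw":-1},{"slide":[-0.1,0,0.5],"angular":[0,0,0],"claw":-1},{"slide":[-0.1,0,0.5],"angular":[0,0,0],"claw":-1},{"slide":[-0.1,0,0.4],"angular":[0,0,0],"claw":-1},{"slide":[0,0,0],"angular":[0,0,0],"claw":-1}]' >/dev/null; python3 st.py .5126 .183 .034
```

```text
t 9.2833 p [0.5173 0.1839 0.0673] F [-1.4 -0.9  3.9] gap 0.002 grip 1.8315612617880106 yaw 0.0138 tilt [-0.0025 -0.0004]
tool shift cm [ 0.12  0.09 -0.34]
t 9.7833 p [0.5122 0.184  0.0435] F [-2.3 -0.3  5.4] gap 0.001 grip 2.1894329879432917 yaw 0.0139 tilt [-0.0023 -0.0003]
tool shift cm [0.04 0.1  0.95]
```

```bash
python3 -m creep '[{"slide":[0,0,0.4],"angular":[0,0,0],"claw":-1},{"slide":[0,0,0.4],"angular":[0,0,0],"claw":-1},{"slide":[0,0,0.15],"angular":[0,0,0],"claw":-1},{"slide":[0,0,0],"angular":[0,0,0],"claw":-1},{"slide":[0,0,0],"angular":[0,0,0],"claw":-1}]' >/dev/null; python3 st.py .5126 .183 .034
```

```text
t 10.2 p [0.5114 0.184  0.0346] F [-4.7 -0.6  6.8] gap -0.003 grip 3.440520190629286 yaw 0.0139 tilt [-0.0042 -0.0005]
tool shift cm [0.12 0.1  0.06]
```

```bash
python3 -m creep '[{"slide":[0,0,0.1],"angular":[0,0,0],"claw":-1},{"slide":[0,0,0.1],"angular":[0,0,0],"claw":-1},{"slide":[0,0,0],"angular":[0,0,0],"claw":-1},{"slide":[0,0,0],"angular":[0,0,0],"claw":-1}]' >/dev/null; python3 st.py .5126 .183 .034
python3 -m creep '[{"slide":[0,0,0.1],"angular":[0,0,0],"claw":-1},{"slide":[0,0,0],"angular":[0,0,0],"claw":-1},{"slide":[0,0,0],"angular":[0,0,0],"claw":-1}]' >/dev/null; python3 st.py .5126 .183 .034
```

```text
t 10.5333 p [0.5114 0.184  0.034 ] F [-6.2 -0.2 17.4] gap -0.002 grip 8.395506703527644 yaw 0.0141 tilt [-0.0037 -0.0005]
tool shift cm [ 0.12  0.1  -0.  ]
t 10.7833 p [0.5114 0.184  0.0338] F [-8.7 -0.6 23.3] gap -0.003 grip 11.586903326679021 yaw 0.0142 tilt [-0.0034 -0.0005]
tool shift cm [ 0.12  0.1  -0.02]
```

On the stop (23 N). I'll hold, take a look, then release gently.

```bash
python3 -m creep '[{"slide":[0,0,0],"angular":[0,0,0],"claw":-1},{"slide":[0,0,0],"angular":[0,0,0],"claw":-1},{"slide":[0,0,0],"angular":[0,0,0],"claw":-1},{"slide":[0,0,0],"angular":[0,0,0],"claw":-1},{"slide":[0,0,0],"angular":[0,0,0],"claw":-1},{"slide":[0,0,0],"angular":[0,0,0],"claw":-1}]' >/dev/null; python3 st.py
python3 - <<'E'
from h import *
a=viewer.snapshot('scene');cv2.imwrite('pics/s5.png',a);cv2.imwrite('pics/c5.png',cv2.resize(a[180:320,280:450],(680,560),interpolation=2))
E
```

```text
t 11.2833 p [0.5114 0.184  0.0338] F [-8.1 -0.2 21.9] gap -0.003 grip 11.572465372737497 yaw 0.0142 tilt [-0.0034 -0.0005]
```

View pics/c5.png

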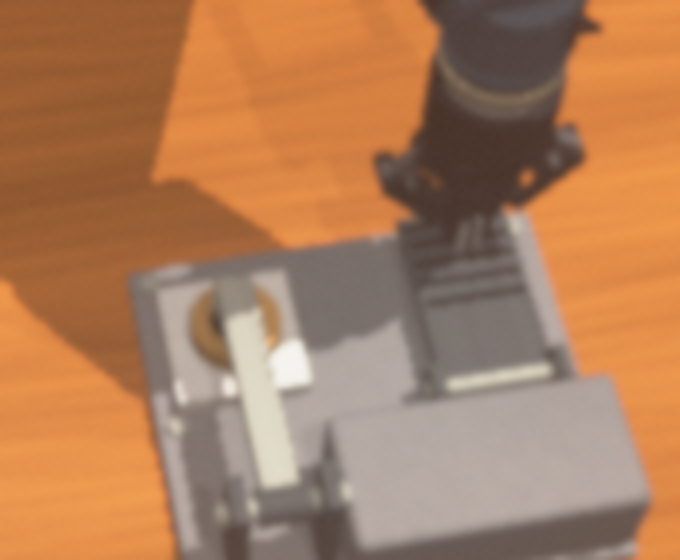

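The pedal is level and the stamp arm is down on the lid, at crop (235,315). Releasing along the pad's arc.

```bash
python3 -m creep '[{"slide":[0,0,-0.4],"angular":[0,0,0],"claw":-1},{"slide":[0.1,0,-0.4],"angular":[0,0,0],"claw":-1},{"slide":[0.1,0,-0.5],"angular":[0,0,0],"claw":-1},{"slide":[0.1,0,-0.5],"angular":[0,0,0],"claw":-1},{"slide":[0.1,0,-0.5],"angular":[0,0,0],"claw":-1},{"slide":[0.1,0,-0.5],"angular":[0,0,0],"claw":-1},{"slide":[0,0,-0.5],"angular":[0,0,0],"claw":-1},{"slide":[0,0,-0.5],"angular":[0,0,0],"claw":-1},{"slide":[0,0,-0.5],"angular":[0,0,0],"claw":-1},{"slide":[0,0,-1],"angular":[0,0,0],"claw":-1}]' >/dev/null; python3 st.py
python3 -m creep '[{"slide":[0,0,-2],"angular":[0,0,0],"claw":-1},{"slide":[0,0,-3],"angular":[0,0,0],"claw":-1},{"slide":[0,0,-2],"angular":[0,0,0],"claw":-1},{"slide":[-2,-1,0],"angular":[0,0,0],"claw":-1},{"slide":[-3,-1.5,0],"angular":[0,0,0],"claw":-1},{"slide":[-3,-1.5,0],"angular":[0,0,0],"claw":-1},{"slide":[0,-1,0],"angular":[0,0,0],"claw":-1},{"slide":[0,0,0],"angular":[0,0,0],"claw":-1},{"slide":[0,0,0],"angular":[0,0,0],"claw":-1},{"slide":[0,0,0],"angular":[0,0,0],"claw":-1}]' >/dev/null; python3 st.py
python3 - <<'E'
from h import *
a=viewer.snapshot('scene');b=viewer.snapshot('top');cv2.imwrite('pics/s6.png',a)
A=cv2.resize(a[200:320,290:440],(480,384),interpolation=2);B=cv2.resize(b[160:290,210:310],(295,384),interpolation=2)
cv2.imwrite('pics/c6.png',np.hstack([A,B]))
E
```

```text
t 12.1667 p [0.518  0.184  0.0842] F [-0.3  1.1  0.3] gap 0.001 grip 0.0 yaw 0.0135 tilt [-0.002  -0.0002]
t 13.0 p [0.4391 0.2329 0.1545] F [-0.4  0.2 -0.2] gap 0.002 grip 0.0 yaw 0.0138 tilt [0.0013 0.    ]
```

View pics/c6.png

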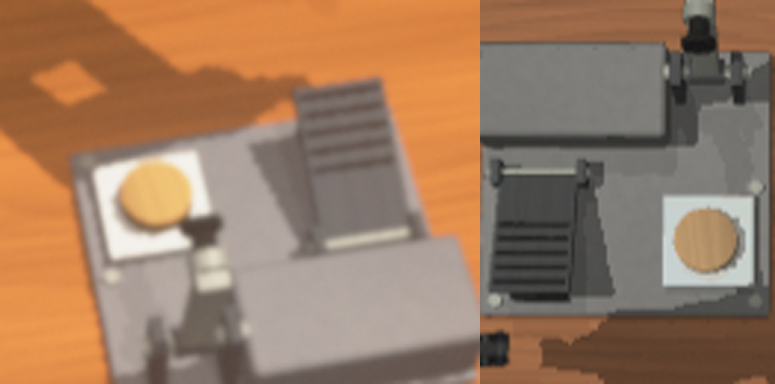

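The pedal and stamp are back up. The lid is still seated, at crop (155,193) as before, and the robot is clear.

```bash
python3 -c "
from station import ticket; print(ticket.sign_off())"
```

```text
the job is handed in; nothing more can be done
None
```

The job is handed in, at about 13 s of the 48 s allowed: the lid is seated rim down in the pocket, it was stamped with the pedal held on its stop at about 22 N, and the pedal is back up with the robot clear; sign-off gave no verdict.

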